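# Ready the filter photometer and take the reading

### The job

Take a reading on the filter photometer with light fingertip pushes only: push the tab of the filter wheel round until it clicks in at the five-dot mark, and push the open light shield shut over the sample. With both done, press the wide read key fully down and let it come up again. Do not press the small zero key, and do not pinch, lift or carry anything: the photometer, both cuvettes and the things standing around stay where they are.

Things in the scene. Friction and masses are not known exactly. Their poses are not given: they have to be found in the camera images.
- photometer: White filter photometer, 250 mm deep (its x), 360 mm wide (its y), loose on rubber feet, 3.4 kg. Origin: centre of its underside, on the bench, z up; its front faces its -x (the robot), its left is +y. Flat top deck 80 mm above the origin, with the filter wheel at the left, the hinged light shield at the right, the keys at the front right, a flush display at the front left.
- filter_wheel (a joint): Angle of the filter wheel, rad: 0 at the one-dot mark, growing clockwise seen from above. Sprung clicks every 40 degrees: one to six dots at 0, 0.698, 1.396, 2.094, 2.793 (five dots), 3.491; end stops 0.06 beyond. At value q the tab points, in the photometer's frame, 100 degrees minus q from +x towards +y. About 3 N on the tab takes it over a click; let go, it snaps into the nearest.
- wheel_axis (a point): On the filter wheel's vertical axis, at deck height: photometer frame (15, 85, 80) mm. The wheel is a black disc 92 mm across and 13 mm high (boss in the middle 20 mm high) with one finger tab.
- tab_tip (a point): Top outer end of the wheel's finger tab; moves with the wheel. The tab is an upright black paddle sticking out radially from 37 to 73 mm from the axis, 9 mm thick, from 2.5 to 28.5 mm above the deck (this point: 73 mm out, 28.5 mm up).
- five_dots (a point): The five-dot mark (black dots in rows of three and two) on the flat aluminium scale plate, 184 mm across, around the wheel; 83 mm from the axis at deck height. The tab points at it when the five-dot filter is in. Marks of one to six dots follow each other clockwise around the far side.
- shield (a joint): Angle of the light shield, rad: 0 shut over the measuring well, growing as it opens; starts leaning open to the rear against its stop, at 1.75. Hinge along the photometer's y at its rear edge, damped; once pushed forward past upright (below about 1.2 rad) it falls shut by itself in about 2 s, needing no more than 1 N before that.
- shield_hinge (a point): Middle of the light shield's hinge axis: photometer frame (66, -95, 90) mm, 10 mm above the deck. The deck behind it is clear, to the case's rear edge 59 mm away.
- shield_edge (a point): Middle of the shield's front top edge, 62 mm from the hinge axis; moves with it. The shield is a black hollow cap, 62 mm from hinge to front edge, 62 mm wide, 21 mm deep, with a 7 mm finger lip in front; its top face is 13 mm off the hinge axis (23 mm above the deck when shut; the rear face when open). Its free end is 77 mm above the deck at the start and 79 mm when upright.
- read_key (a joint): Travel of the read key, m: 0 up, 0.004 fully down; sprung, 1.5 N to start and 4.5 N fully down. The wide black oblong key, 40 mm (photometer y) by 24 mm, at the front right of the deck.
- read_key_top (a point): Centre of the read key's top face, 10 mm above the deck while up; photometer frame (-78, -72, 90) mm.
- zero_key (a joint): Travel of the zero key, m: 0 up, 0.004 fully down; not needed here. The small round black key, 16 mm across, 74 mm to the right of the read key.
- sample_cuvette: Clear sample cuvette, 12.5 x 12.5 x 45 mm, standing loose in the measuring well, 12 mm of it above the deck, under the open shield; origin at the centre of its underside; it stays there.
- blank_cuvette: Capped clear blank cuvette, 14.5 mm square cap, 48 mm high, standing loose in the parking hole between the wheel and the read key (photometer frame (-78, 12) mm), 15 mm of it above the deck; origin at the centre of its underside; it stays there.
- ointment_jar: white lidded ointment jar, 62 mm across, 52 mm high, standing to the right of the photometer; origin at the centre of its underside; a bystander, to be left alone
- amber_bottle: amber glass bottle, 60 mm across, 118 mm high, standing to the left of the photometer, beside the filter wheel; origin at the centre of its underside; a bystander, to be left alone
- mortar: brass mortar, 96 mm across, 78 mm high, its pestle leaning in it to a height of 124 mm, to the right of the photometer, at the rear; origin at the centre of its underside; a bystander, to be left alone
- beaker: small glass beaker, 56 mm across, 70 mm high, to the left of the photometer, at the front; origin at the centre of its underside; a bystander, to be left alone
- cuvette_rack: white cuvette rack, 50 x 124 mm, 57 mm high with the cuvettes in it, behind the photometer; origin at the centre of its underside; a bystander, to be left alone
- spatula: steel spoon spatula, 150 mm long, lying in front of the photometer; origin at the centre of its underside; a bystander, to be left alone

How it is judged (in metres and radians):
On the way, in this order (a step that is already met when the one before it is completed fails the run):
1. the five-dot filter is clicked in and the light shield is shut (value of joint filter_wheel between 2.673 and 2.913 rad and value of joint shield below 0.06 rad), for 0.2 s.
2. the read key is pressed fully down with the five-dot filter in and the shield shut (all of step 1 and value of joint read_key above 0.003 m), for 0.03 s.
At the end, for the whole second after the job is handed in: Filter wheel in the five-dot click (2.793 rad within 0.12), shield shut (under 0.06 rad), then the read key pressed 3 mm or more and up again; zero key up; photometer within 15 mm of its start, cuvettes in their holes, no bystander moved over 20 mm (all of step 1 and value of joint each of read_key, zero_key below 0.001 m and velocity of joint filter_wheel between -0.05 and 0.05 rad/s and distance of photometer from where it was at the start of the episode below 0.015 m and linear speed of photometer below 0.01 m/s and z of sample_cuvette in the frame of photometer between 0.042 and 0.052 m and x of sample_cuvette in the frame of photometer between 0.022 and 0.034 m and y of sample_cuvette in the frame of photometer between -0.101 and -0.089 m and z of blank_cuvette in the frame of photometer between 0.042 and 0.052 m and x of blank_cuvette in the frame of photometer between -0.084 and -0.072 m and y of blank_cuvette in the frame of photometer between 0.006 and 0.018 m and distance of each of ointment_jar, amber_bottle, mortar, beaker, cuvette_rack, spatula from where it was at the start of the episode below 0.02 m); the robot touches nothing.
It fails at once if the read key is pressed while the five-dot filter is not in or the shield is not shut (value of joint read_key above 0.0025 m and not (value of joint filter_wheel between 2.673 and 2.913 rad and value of joint shield below 0.06 rad)).
It fails at once if the zero key is pressed (value of joint zero_key above 0.0025 m).
It fails at once if the photometer is lifted, tipped or shoved by more than 15 mm (distance of photometer from where it was at the start of the episode above 0.015 m or angle between photometer's own z axis and vertical above 0.05 rad).
It fails at once if the fingers squeeze or press the photometer with more than 60 N (contact force between the fingers and photometer above 60 N).
It fails at once if a cuvette leaves its hole, or a thing standing around is lifted, knocked or moved by more than 20 mm (not (z of sample_cuvette in the frame of photometer between 0.042 and 0.052 m and x of sample_cuvette in the frame of photometer between 0.022 and 0.034 m and y of sample_cuvette in the frame of photometer between -0.101 and -0.089 m) or not (z of blank_cuvette in the frame of photometer between 0.042 and 0.052 m and x of blank_cuvette in the frame of photometer between -0.084 and -0.072 m and y of blank_cuvette in the frame of photometer between 0.006 and 0.018 m) or distance of any of ointment_jar, amber_bottle, mortar, beaker, cuvette_rack, spatula from where it was at the start of the episode above 0.02 m).
It also fails if it takes over 48 s, if anything falls off the work surface, if the arm or the gripper's body presses on something with over 40 N, if the wrist force passes 120 N, or if a joint passes its speed limit or range.

### The arm

A 7-joint arm with a two-finger parallel gripper is mounted at the origin on the work surface. World frame = base frame: x ahead of the robot, y to its left, z up, the work surface at z = 0. Lengths are in m, angles in degrees, forces in N, time in s.
With the tool pointing down it reaches from about 0.35 to 0.775 m from the base axis. Payload 3.1 kg.
Tool frame: the origin (TCP) lies at the very end of the fingers, on their centre line; the grasp point (between the pads) lies 19 mm behind it; z points along the fingers, y is the direction in which the jaws open and shut (so a half turn about z gives the same grasp; the last joint's range is limited). The gripper opens to 85 mm and grips with 20 to 120 N. Pads are 22 mm wide; open, the fingers measure 114 mm over their backs; the gripper's body (76 mm by 85 mm) begins 54 mm behind the grasp point. The pads swing forward as they close: fully open they stand 13 mm farther back than shut.
Start: joints at [74.502, 17.813, 0.802, 86.603, -0.252, 75.585, -1.558], TCP at [0.125, -0.536, 0.231] pointing down, gripper open.
Joint ranges: [-154.91, 154.91], [-16.99, 109.72], [-72.82, 74.43], [7.12, 147.25], [-82.49, 262.49], [11.32, 116.49], [-174.64, 174.64]. Speed limits (degrees/s): [159.86, 159.86, 180, 180, 180, 180, 180].

### API

Orientations are given as a 3x3 rotation matrix whose columns are the frame's x, y, z axes.
In Python, from workcell import r gives the robot as it stands.
- The arm moves only by the tool play_rows, never from a script. Its argument "steps" is a list of rows, each a list of 5 numbers: the opening in per cent of the stroke, from 0 (shut) to 100 (fully open), then the shift along the world's x, y, z in mm, then the turn about the world's z in degrees. In form: [[jaw, dx, dy, dz, turn], ...]. A call has 1 to 20 rows; each row shifts and turns the pose as measured when the row begins; what a row does not reach is not made up. A row lasts 1/10 s, in which the tool goes at most 50 mm and 8.59 degrees, less where a joint would pass 70% of its speed; a pose out of reach is approached as far as the arm can. A call with a gripper value outside its range is refused whole. The fingers move at their own pace and stop on an object; "grip_force" is the grip in N (left out, the last holds). Time passes only in rows, so rows that do not move let the fingers close. It gives the time, the measured TCP pose, the force and the opening at its end, in the units of the state.
- r.state(): the state, without advancing time (a new reading comes with each control period).
- r.grab_frame(name): name is "scene" or "top" or "wrist"; returns a dict with "frame" (384x512x3 uint8, red, green, blue), "fx", "fy", "cx", "cy" (pixels), "R" (3x3) and "t" (3): a world point X has camera coordinates R X + t. Camera axes: x right, y down, z forward; pixel columns grow to the right and rows downward; lengths in m; the calibration is good to about 2 mm. A picture is of the moment at which its call begins. There is no depth.
- r.finish_job(): hands the job in, once; it reports no verdict.
Trained networks look in the newest picture that a camera, given by its name, has taken for a name from the list of things; names that differ only in an ending like _2 or _b are one class to them, and where a whole thing is asked for, a point or a joint stands for the part that bears it (a point fixed in the world has none). Each returns a list of dicts, best first, with "confidence" (0 to 1); they miss things now and then, are a little off and sometimes report something else, mostly with a low value. They report only what shows in the picture. A call takes as long as a camera call.
- r.boxes_of(camera, label): "rect" ([centre column, centre row, width, height] in pixels, round what is visible of it).
- r.masks_of(camera, label): "region" (384x512 bool, what is visible of it) and "rect" ([centre column, centre row, width, height] in pixels, round what is visible of it).
The state is a dict: "time_s": time; "joint_positions": joint angles; "qvel": joint speeds; "joint_efforts": joint torques, N m; "tool_pos": TCP position; "eef_rot": TCP orientation; "contact_force": force on the tool from outside, world axes, zero at the start; "wrist_torque": the same for the moment, N m; "width": finger opening in m.
Only numpy, scipy, OpenCV 4.12 (cv2) and the standard library are available. Lean on these libraries where they do the work, as an engineer would, in place of code of your own. Each camera call takes 0.05 s, during which the arm holds its last target. There are 200 camera calls.

## Working session

There is one attempt and no reset: what is moved stays moved. The work goes in short steps, Python scripts to look and compute and a tool call to move; the robot and the scene stay as the last step left them, time stands still between calls to the robot, and variables do not carry over. Pictures are saved under pics/ and viewed, about 8 in all and at most 12, crops included, and the job is handed in when it is done.

Besides the shell and the picture viewer there is one more tool, called after "Emit:" in YAML: its name, and indented under it one key for each argument. play_rows: Moves the arm, as the interface text tells. Its arguments: {"type":"object","properties":{"steps":{"type":"array"},"grip_force":{"type":"number"}},"required":["steps"]}

```bash
mkdir -p pics; python3 - <<'E'
from workcell import r
import cv2,numpy as np
s=r.state();print(s['time_s'],s['tool_pos'],s['eef_rot'],s['width'],s['contact_force'])
for c in ('scene','top'):
    f=r.grab_frame(c);cv2.imwrite(f'pics/{c}0.png',cv2.cvtColor(f['frame'],cv2.COLOR_RGB2BGR))
    np.savez(f'{c}.npz',**{k:f[k] for k in f})
    print(c,f['fx'],f['cx'],f['cy'],np.round(f['R'],4).tolist(),np.round(f['t'],4))
    for l in ['photometer','filter_wheel','wheel_axis','tab_tip','five_dots','shield','read_key','zero_key','sample_cuvette','blank_cuvette','amber_bottle','beaker','mortar','ointment_jar','spatula']:
        print(l,[(np.round(b['rect'],1).tolist(),round(b['confidence'],2)) for b in r.boxes_of(c,l)[:2]])
print(r.state()['time_s'])
E
```

```text
0.0 [ 0.12457922 -0.53494721  0.23020162] [[ 9.73921532e-01  2.26884232e-01 -6.28688701e-04]
 [ 2.26885086e-01 -9.73918791e-01  2.31200713e-03]
 [-8.77337759e-05 -2.39435362e-03 -9.99997130e-01]] 0.08572981258254221 [ 0.43463345 -0.45992999 -0.27330066]
scene 423.9270001655333 260.3303967315336 194.4404081367697 [[-0.6959, 0.718, 0.0119], [0.5862, 0.5776, -0.5681], [-0.4148, -0.3884, -0.8229]] [ 0.3686 -0.2676  1.2311]
photometer [([223.7, 193.2, 189.6, 161.9], 0.91)]
filter_wheel [([246.2, 207.4, 44.7, 48.5], 0.81)]
wheel_axis [([224.6, 195.1, 186.3, 159.5], 0.77)]
tab_tip [([248.3, 205.6, 42.2, 45.5], 0.77)]
five_dots [([226.4, 194.2, 189.6, 164.5], 0.87)]
shield [([167.2, 166.4, 31.7, 29.6], 0.88)]
read_key [([223.4, 143.6, 17.0, 10.8], 0.53)]
zero_key [([166.1, 129.4, 26.1, 28.3], 0.2)]
sample_cuvette [([186.7, 163.8, 7.6, 9.5], 0.41), ([224.3, 195.5, 192.8, 160.4], 0.38)]
blank_cuvette [([248.9, 159.8, 6.9, 6.6], 0.36)]
amber_bottle [([295.4, 257.3, 32.1, 48.0], 0.75)]
beaker [([331.9, 224.7, 25.9, 31.2], 0.74)]
mortar [([114.2, 151.9, 44.6, 45.4], 0.66)]
ointment_jar [([164.8, 
[... 447 characters left out ...]

wheel_axis [([298.9, 189.5, 164.5, 121.0], 0.61)]
tab_tip [([256.5, 187.7, 43.4, 42.6], 0.55), ([400.5, 202.1, 33.2, 26.5], 0.43)]
five_dots [([297.4, 190.3, 167.4, 114.0], 0.79)]
shield [([337.3, 148.6, 31.8, 20.0], 0.81), ([298.9, 189.9, 163.0, 117.7], 0.28)]
read_key [([330.4, 219.7, 15.1, 14.2], 0.47)]
zero_key []
sample_cuvette [([283.5, 122.8, 48.7, 21.2], 0.56)]
blank_cuvette []
amber_bottle [([201.4, 184.7, 26.3, 27.7], 0.61)]
beaker [([199.5, 230.3, 26.0, 24.8], 0.73)]
mortar [([405.2, 139.2, 44.9, 41.4], 0.74), ([282.1, 122.7, 48.5, 23.2], 0.72)]
ointment_jar [([400.6, 200.2, 32.1, 31.8], 0.66)]
spatula [([290.4, 266.6, 60.5, 26.2], 0.65), ([298.7, 190.4, 162.2, 120.9], 0.54)]
1.6
```

```bash
python3 - <<'E'
import cv2
a=cv2.imread('pics/top0.png')[95:295,170:440];cv2.imwrite('pics/topc.png',cv2.resize(a,None,fx=2.9,fy=2.9,interpolation=cv2.INTER_CUBIC))
a=cv2.imread('pics/scene0.png')[90:300,80:360];cv2.imwrite('pics/scenec.png',cv2.resize(a,None,fx=2.8,fy=2.8,interpolation=cv2.INTER_CUBIC))
E
```

```text
(no output)
```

View pics/topc.png

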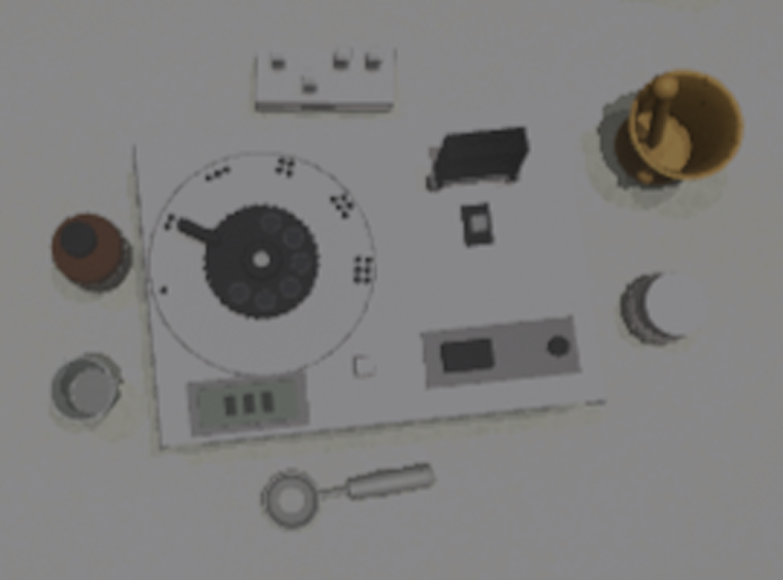

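View pics/scenec.png

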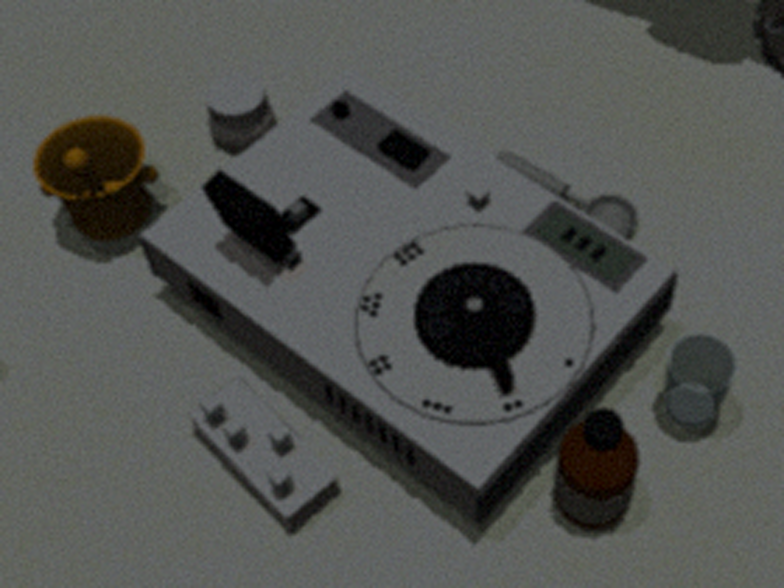

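```bash
cat > h.py <<'E'
import numpy as np
from scipy.optimize import least_squares
T={'boss':(261,259),'rk':(467,355),'zk':(558,346),'FL':(160,447),'FR':(605,402)}
S={'boss':(473,304),'rk':(404,151),'zk':(341,109),'FL':(676,275),'RL':(480,490),'RR':(145,238)}
P={'boss':(15,85,100),'rk':(-78,-72,90),'zk':(-78,-146,90),'FL':(-125,180,80),'FR':(-125,-180,80),'RL':(125,180,80),'RR':(125,-180,80)}
def w(p,X):
    c,s=np.cos(p[2]),np.sin(p[2]);X=np.asarray(X)/1000.
    return np.array([p[0]+c*X[0]-s*X[1],p[1]+s*X[0]+c*X[1],X[2]+(p[3] if len(p)>3 else 0)])
E
python3 - <<'E'
from h import *
cams={n:np.load(n+'.npz') for n in('top','scene')}
obs=[]
for n,D,sc,o in(('top',T,2.9,(170,95)),('scene',S,2.8,(80,90))):
    for k,v in D.items(): obs.append((n,k,(np.array(v)+.5)/sc-.5+o))
def res(p,use=('top','scene')):
    out=[]
    for n,k,uv in obs:
        if n not in use: continue
        c=cams[n];q=c['R']@w(p,P[k])+c['t']
        out+=[c['fx']*q[0]/q[2]+c['cx']-uv[0],c['fy']*q[1]/q[2]+c['cy']-uv[1]]
    return np.array(out)
for use in(('top','scene'),('top',),('scene',)):
    for p0 in([.5,-.1,0.],[.5,-.1,0.,0.]):
        s=least_squares(res,p0,args=(use,),loss='soft_l1');print(use,np.round(s.x,4),np.degrees(s.x[2]).round(2),np.round(res(s.x,use),1))
p=least_squares(res,[.5,-.1,0.],loss='soft_l1').x
for k in P: print(k,w(p,P[k]).round(3))
print('hinge',w(p,(66,-95,90)),'axis',w(p,(15,85,80)))
# tab angle from top: tip at crop (182,222)
c=cams['top']
for q in np.arange(0,1.5,.1):
    a=np.radians(100)-q; X=(15+73*np.cos(a),85+73*np.sin(a),108.5);v=c['R']@w(p,X)+c['t'];print(round(q,2),((np.array([c['fx']*v[0]/v[2]+c['cx'],c['fy']*v[1]/v[2]+c['cy']])-(170,95))*2.9).round(0),end=' ')
E
```

```text
('top', 'scene') [ 0.5585 -0.0833  0.0858] 4.92 [-0.4 -0.9 -0.  -0.7  0.3 -0.7 -0.2 -1.1  0.2 -1.1  1.4  0.4  0.8 -1.9
  0.9 -1.4  1.  -1.6  0.  -0.1 -0.6 -1.6]
('top', 'scene') [ 0.5575 -0.0851  0.0868 -0.0073] 4.97 [ 0.4  0.   0.2 -0.1  0.3 -0.1  1.  -0.7  0.1 -0.7  1.2  1.5  0.8 -0.5
  1.   0.1  0.2 -0.5 -0.1  0.5 -0.  -0.3]
('top',) [ 0.5564 -0.0831  0.0863] 4.94 [-0.4  0.   0.   0.2  0.3  0.1 -0.2 -0.2  0.3 -0.3]
('top',) [ 0.5565 -0.0835  0.0862 -0.0028] 4.94 [-0.3  0.1 -0.1  0.3  0.2  0.2  0.1 -0.3  0.  -0.3]
('scene',) [ 0.5615 -0.0824  0.0902] 5.17 [ 0.9  1.4  0.  -1.  -0.  -0.5  0.4 -0.9 -0.2  1.  -1.6 -0.3]
('scene',) [ 0.5571 -0.0872  0.0908 -0.0094] 5.2 [ 0.8  1.3  0.2 -0.5  0.4  0.3 -0.5 -0.9 -0.3  0.  -0.3 -0. ]
boss [0.566 0.003 0.1  ]
rk [ 0.487 -0.162  0.09 ]
zk [ 0.493 -0.235  0.09 ]
FL [0.419 0.085 0.08 ]
FR [ 0.449 -0.273  0.08 ]
RL [0.668 0.107 0.08 ]
RR [ 0.699 -0.252  0.08 ]
hinge [ 0.63243803 -0.17224248  0.09      ] axis [0.56619448 0.00272264 0.08      ]
0.0 [170. 279.] 0.1 [168. 270.] 0.2 [167. 261.] 0.3 [167. 252.] 0.4 [168. 242.] 0.5 [169. 234.] 0.6 [172. 225.] 0.7 [176. 217.] 0.8 [180. 209.] 0.9 [185. 201.] 1.0 [191. 194.] 1.1 [197. 188.] 1.2 [204. 182.] 1.3 [212. 177.] 1.4 [220. 173.]
```

Emit:
play_rows:
  steps:
    - [0,30,33,7,4]
    - [0,30,33,7,4]
    - [0,30,33,7,4]
    - [0,30,33,7,4]
    - [0,30,33,7,4]
    - [0,30,33,7,4]
    - [0,30,33,7,4]
    - [0,30,33,7,4]
    - [0,30,33,7,4]
    - [0,30,33,7,4]
    - [0,30,33,7,4]
    - [0,30,33,7,4]
    - [0,30,33,7,4]
    - [0,0,0,0,0]
  grip_force: 20

```text
time_s: 3.0
tool_pos: [0.5216, -0.0865, 0.3274]
eef_rot: [[0.395, 0.919, 0.009], [0.919, -0.395, -0.004], [0.0, 0.01, -1.0]]
contact_force: [-0.9, -0.1, -0.5]
width: -0.0002
```

```bash
python3 - <<'E'
from workcell import r
import cv2,numpy as np
s=r.state();print(s['time_s'],s['tool_pos'],s['eef_rot'],s['width'],s['joint_positions'])
f=r.grab_frame('wrist');np.savez('wrist.npz',**f)
im=cv2.cvtColor(f['frame'],cv2.COLOR_RGB2BGR);cv2.imwrite('pics/w1.png',cv2.resize(im,None,fx=1.5,fy=1.5,interpolation=cv2.INTER_CUBIC))
print(f['fx'],f['cx'],f['cy'],-f['R'].T@f['t'])
E
```

```text
3.0 [ 0.5215632  -0.08652654  0.32739966] [[ 3.94649115e-01  9.18784166e-01  9.36653025e-03]
 [ 9.18831908e-01 -3.94628615e-01 -4.02242600e-03]
 [ 5.59541154e-07  1.01937137e-02 -9.99948043e-01]] -0.0002398564138155893 [ 30.99278156  15.46737995 -30.96176988  78.48673506   8.11406509
  87.64272604 -22.54888234]
330.96336196239764 255.23317162334607 188.00139056449547 [ 0.54522965 -0.02536215  0.47031497]
```

View pics/w1.png

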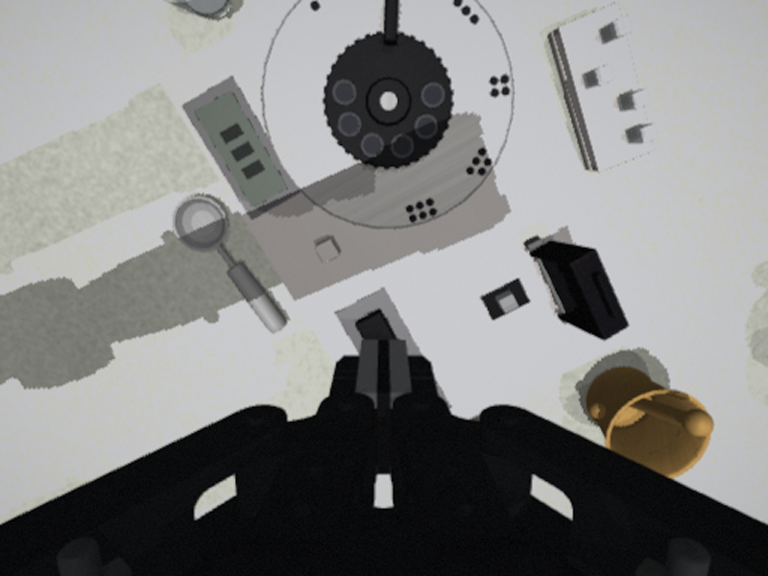

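```bash
python3 - <<'E'
from h import *
def mk(d): a=np.radians(d);return (15+83*np.cos(a),85+83*np.sin(a),80)
P.update(blank=(-78,12,95),d6=mk(-100),d5=mk(-60),d4=mk(-20),d3=mk(20),sc=(27.8,-95,92))
W={'boss':(388,100),'blank':(328,247),'d6':(421,211),'d5':(479,161),'d4':(499,86),'d3':(467,11),'sc':(508,301)}
cams={n:np.load(n+'.npz') for n in('top','scene','wrist')}
obs=[]
for n,D,sc,o in(('top',T,2.9,(170,95)),('wrist',W,1.5,(0,0))):
    for k,v in D.items(): obs.append((n,k,(np.array(v)+.5)/sc-.5+o))
def res(p,use):
    out=[]
    for n,k,uv in obs:
        if n not in use: continue
        c=cams[n];q=c['R']@w(p,P[k])+c['t']
        out+=[c['fx']*q[0]/q[2]+c['cx']-uv[0],c['fy']*q[1]/q[2]+c['cy']-uv[1]]
    return np.array(out)
for use in(('top','wrist'),('wrist',)):
    for p0 in([.5,-.1,0.],[.5,-.1,0.,0.]):
        s=least_squares(res,p0,args=(use,),loss='soft_l1');print(use,np.round(s.x,4),np.degrees(s.x[2]).round(2),np.round(res(s.x,use),1))
        p=s.x
        print('hinge',w(p,(66,-95,90)),'axis',w(p,(15,85,80)),'rk',w(p,P['rk']),'tab',w(p,(15+73*np.cos(np.radians(60)),85+73*np.sin(np.radians(60)),108.5)))
c=cams['top']
for n,(u,v,h) in dict(bottle=(201,180,.118),beaker=(199.5,229,.07)).items():
    d=c['R'].T@np.array([(u-c['cx'])/c['fx'],(v-c['cy'])/c['fy'],1]);o=-c['R'].T@c['t'];print(n,o+d*(h-o[2])/d[2])
E
```

```text
('top', 'wrist') [ 0.5568 -0.0841  0.0841] 4.82 [-0.  -0.3  0.3  0.1  0.7  0.1  0.1 -0.5  0.6 -0.3  0.3 -0.5 -1.4  1.5
 -0.3 -1.6  0.5  1.1  0.3 -0.6 -0.5 -0.9 -0.2  1.3]
hinge [ 0.63059091 -0.17321102  0.09      ] axis [0.56465119 0.00186883 0.08      ] rk [ 0.48516784 -0.16238827  0.09      ] tab [0.59571174 0.06793125 0.1085    ]
('top', 'wrist') [ 0.5574 -0.0842  0.0842 -0.0043] 4.82 [ 0.  -0.2  0.  -0.   0.2 -0.   0.3 -0.8  0.  -0.5  0.8 -0.2 -0.5  0.7
 -0.1 -2.1  0.3  0.9 -0.1 -0.3 -0.7  0.  -0.6  0.1]
hinge [ 0.63116643 -0.17334581  0.08567826] axis [0.56521143 0.00172828 0.07567826] rk [ 0.48574242 -0.16253577  0.08567826] tab [0.5962662  0.06779341 0.10417826]
('wrist',) [ 0.557  -0.0844  0.0861] 4.93 [ 0.4 -0.2 -1.1  1.8 -0.1 -1.4  0.6  1.2  0.4 -0.5 -0.6 -0.8  0.1  1.3]
hinge [ 0.63088333 -0.17335314  0.09      ] axis [0.56459623 0.00159548 0.08      ] rk [ 0.48543907 -0.16281907  0.09      ] tab [0.59552559 0.06771941 0.1085    ]
('wrist',) [ 0.5576 -0.0843  0.0854 -0.0045] 4.89 [ 0.9 -0.1 -0.3  0.7  0.1 -2.1  0.4  0.8  0.  -0.3 -0.6  0.1 -0.4  0. ]
hinge [ 0.63146012 -0.17336652  0.08551804] axis [0.56529516 0.00162833 0.07551804] rk [ 0.48602325 -0.16273092  0.08551804] tab [0.59627067 0.06773066 0.10401804]
bottle [0.57249803 0.13552021 0.118     ]
beaker [0.46293255 0.14580828 0.07      ]
```

Emit:
play_rows:
  steps:
    - [0,10,37,0,0]
    - [0,10,37,0,0]
    - [0,10,37,0,0]
    - [0,10,37,0,0]
    - [0,0,0,-30,0]
    - [0,0,0,-40,0]
    - [0,0,0,-40,0]
    - [0,0,0,-40,0]
    - [0,0,0,-30,0]
    - [0,0,0,-10,0]
    - [0,0,0,0,0]

```text
time_s: 4.15
tool_pos: [0.5573, 0.0438, 0.1307]
eef_rot: [[0.427, 0.904, 0.008], [0.904, -0.427, -0.022], [-0.016, 0.016, -1.0]]
contact_force: [-0.3, -0.2, -0.8]
width: -0.0001
```

Emit:
play_rows:
  steps:
    - [0,4,18,0,0]
    - [0,0,2,-15,0]
    - [0,0,0,-15,0]
    - [0,0,0,-4,0]
    - [0,0,0,0,0]

```text
time_s: 4.65
tool_pos: [0.5661, 0.0596, 0.1007]
eef_rot: [[0.434, 0.901, 0.018], [0.901, -0.433, -0.025], [-0.014, 0.027, -1.0]]
contact_force: [-0.2, -1.0, -0.2]
width: -0.0002
```

```bash
cat > p.py <<'E'
from workcell import r
import numpy as np,sys
s=r.state();t=s['tool_pos'];d=np.array(t[:2])-[.565,.002]
print('t',s['time_s'],'tcp',np.round(t,4),'r',np.hypot(*d).round(4),'phi',np.degrees(np.arctan2(d[1],d[0])).round(1),'toolx',np.degrees(np.arctan2(s['eef_rot'][1][0],s['eef_rot'][0][0])).round(1),'F',np.round(s['contact_force'],1))
E
python3 - <<'E'
from p import *
import cv2
f=r.grab_frame('wrist');im=cv2.cvtColor(f['frame'],cv2.COLOR_RGB2BGR);cv2.imwrite('pics/w2.png',im)
E
```

```text
t 4.65 tcp [0.5661 0.0596 0.1007] r 0.0576 phi 88.9 toolx 64.3 F [-0.2 -1.  -0.2]
```

View pics/w2.png

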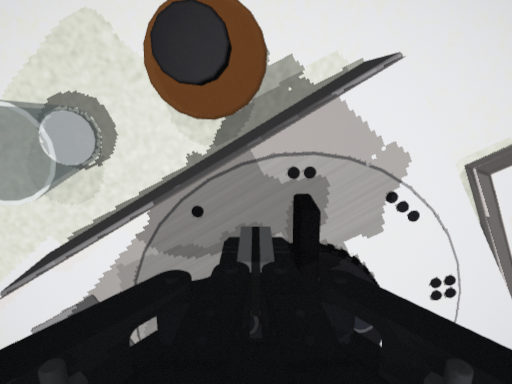

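Emit:
play_rows:
  steps:
    - [0,0,4,-4,0]
    - [0,6,0,0,0]
    - [0,7,-1,0,-5]
    - [0,7,-2,0,-6]
    - [0,7,-3,0,-6]
    - [0,6,-4,0,-6]
    - [0,0,0,0,0]

```text
time_s: 5.4
tool_pos: [0.6, 0.0536, 0.0988]
eef_rot: [[0.761, 0.648, 0.004], [0.648, -0.761, -0.031], [-0.017, 0.026, -1.0]]
contact_force: [0.2, 0.1, 0.0]
width: 0.0001
```

```bash
python3 -c "from p import *"
```

```text
t 5.4 tcp [0.6    0.0536 0.0988] r 0.0623 phi 55.8 toolx 40.4 F [0.2 0.1 0. ]
```

Emit:
play_rows:
  steps:
    - [0,5.6,-4.3,0,-6]
    - [0,5,-4.9,0,-6]
    - [0,4.5,-5.4,0,-6]
    - [0,3.8,-5.9,0,-6]
    - [0,3.0,-6.2,0,-6]
    - [0,2.2,-6.5,0,-6]

```text
time_s: 6.0
tool_pos: [0.6242, 0.0287, 0.0999]
eef_rot: [[0.997, 0.076, -0.013], [0.075, -0.997, -0.017], [-0.015, 0.016, -1.0]]
contact_force: [0.7, 2.0, -0.6]
width: 0.0005
```

```bash
python3 -c "from p import *"
```

```text
t 6.0 tcp [0.6242 0.0287 0.0999] r 0.065 phi 24.3 toolx 4.3 F [ 0.7  2.  -0.6]
```

Emit:
play_rows:
  steps:
    - [0,1.5,-6.8,-1,-6]
    - [0,1,-7,0,-6]
    - [0,0.2,-7,0,-6]
    - [0,-0.5,-7,0,-6]
    - [0,-1.2,-7,0,-6]
    - [0,-2,-6.8,0,-6]

```text
time_s: 6.6
tool_pos: [0.6271, -0.0065, 0.101]
eef_rot: [[0.849, -0.529, -0.01], [-0.529, -0.849, 0.001], [-0.009, 0.005, -1.0]]
contact_force: [2.5, 1.3, -0.9]
width: -0.0
```

```bash
python3 -c "from p import *"
```

```text
t 6.6 tcp [ 0.6271 -0.0065  0.101 ] r 0.0627 phi -7.8 toolx -31.9 F [ 2.5  1.3 -0.9]
```

Emit:
play_rows:
  steps:
    - [0,-1.3,-6.8,-2,-4]
    - [0,-2,-6.6,-1,-5]
    - [0,-2.8,-6.4,0,-5]
    - [0,-3.4,-6.1,0,-5]
    - [0,0,0,0,0]

```text
time_s: 7.1
tool_pos: [0.6205, -0.0285, 0.101]
eef_rot: [[0.632, -0.775, -0.0], [-0.775, -0.632, 0.008], [-0.006, -0.005, -1.0]]
contact_force: [-0.6, -0.6, 0.7]
width: 0.0004
```

```bash
python3 - <<'E'
from p import *
import cv2
f=r.grab_frame('top')['frame'];cv2.imwrite('pics/t3.png',cv2.resize(cv2.cvtColor(f,cv2.COLOR_RGB2BGR)[120:260,200:400],None,fx=3,fy=3,interpolation=cv2.INTER_CUBIC))
E
```

```text
t 7.1 tcp [ 0.6205 -0.0285  0.101 ] r 0.0633 phi -28.8 toolx -50.8 F [-0.6 -0.6  0.7]
```

View pics/t3.png

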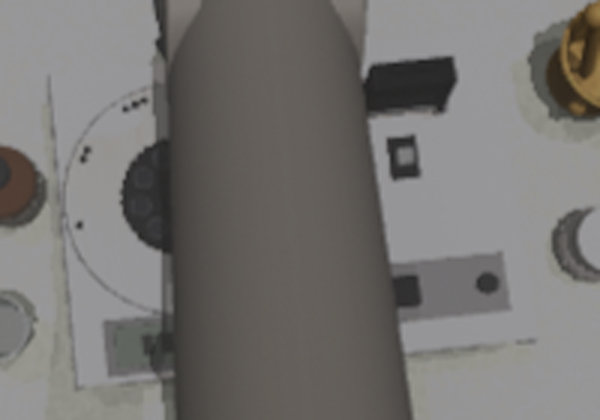

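Emit:
play_rows:
  steps:
    - [0,4,8,0,0]
    - [0,0,0,20,0]
    - [0,0,0,40,0]
    - [0,0,0,40,0]
    - [0,0,0,30,0]
    - [0,0,0,0,0]

```text
time_s: 7.75
tool_pos: [0.6248, -0.0098, 0.2339]
eef_rot: [[0.65, -0.76, -0.003], [-0.76, -0.65, 0.015], [-0.013, -0.008, -1.0]]
contact_force: [1.0, 0.2, -0.1]
width: 0.0001
```

```bash
python3 - <<'E'
from p import *
import cv2
f=r.grab_frame('wrist')['frame'];cv2.imwrite('pics/w4.png',cv2.cvtColor(f,cv2.COLOR_RGB2BGR))
E
```

```text
t 7.75 tcp [ 0.6248 -0.0098  0.2339] r 0.061 phi -11.2 toolx -49.5 F [ 1.   0.2 -0.1]
```

View pics/w4.png

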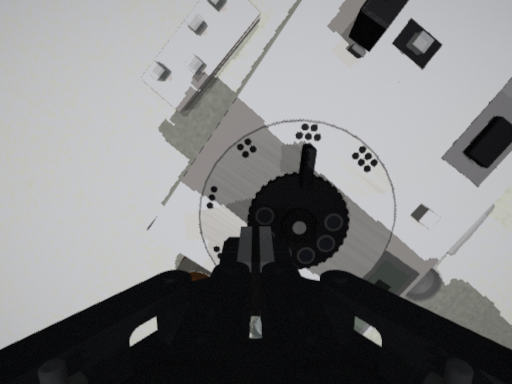

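Emit:
play_rows:
  steps:
    - [0,20,-25,0,-7]
    - [0,20,-35,0,-7]
    - [0,15,-35,0,-7]
    - [0,10,-35,0,-7]
    - [0,0,-30,0,-7]
    - [0,0,0,0,0]

```text
time_s: 8.4
tool_pos: [0.6875, -0.1642, 0.2201]
eef_rot: [[0.094, -0.996, -0.008], [-0.995, -0.094, 0.026], [-0.027, 0.005, -1.0]]
contact_force: [-1.7, -1.1, 0.5]
width: -0.0002
```

Emit:
play_rows:
  steps:
    - [0,3,-4,-20,0]
    - [0,1,0,-30,0]
    - [0,0,0,-25,0]
    - [0,0,0,-8,0]
    - [0,0,0,0,0]

```text
time_s: 8.9
tool_pos: [0.6897, -0.1615, 0.1268]
eef_rot: [[0.106, -0.994, -0.017], [-0.994, -0.106, 0.034], [-0.035, 0.014, -0.999]]
contact_force: [-0.7, -0.5, 0.9]
width: 0.0002
```

```bash
python3 - <<'E'
from p import *
import cv2
f=r.grab_frame('scene')['frame'];cv2.imwrite('pics/s5.png',cv2.resize(cv2.cvtColor(f,cv2.COLOR_RGB2BGR)[90:260,90:310],None,fx=3,fy=3,interpolation=cv2.INTER_CUBIC))
E
```

```text
t 8.9 tcp [ 0.6897 -0.1615  0.1268] r 0.2056 phi -52.7 toolx -83.9 F [-0.7 -0.5  0.9]
```

View pics/s5.png

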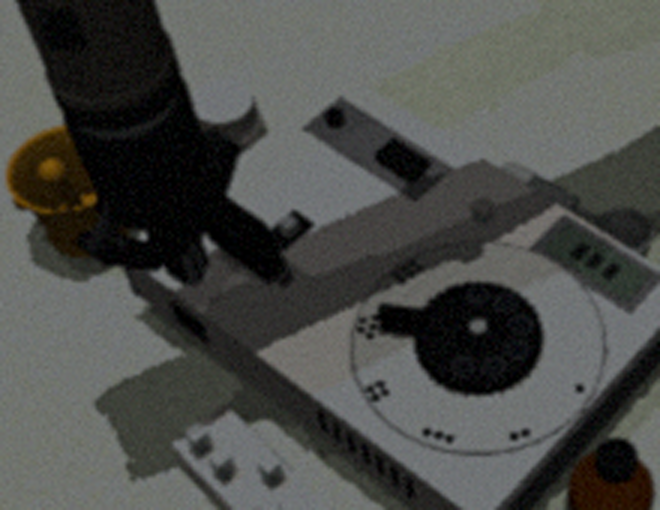

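Emit:
play_rows:
  steps:
    - [0,-6,-3,8,0]
    - [0,-7,-3,0,0]
    - [0,-7,-2,0,0]
    - [0,-7,-1,0,0]
    - [0,-7,-1,0,0]
    - [0,-7,0,0,0]
    - [0,-7,0,0,0]

```text
time_s: 9.65
tool_pos: [0.6423, -0.1724, 0.1438]
eef_rot: [[0.108, -0.994, -0.003], [-0.994, -0.108, 0.031], [-0.031, -0.0, -1.0]]
contact_force: [-0.4, 0.4, -0.1]
width: 0.0004
```

Emit:
play_rows:
  steps:
    - [0,-6,0,-2,0]
    - [0,-6,0,-1,0]
    - [0,-6,0,0,0]
    - [0,-5,0,0,0]
    - [0,0,0,0,0]
    - [0,10,0,0,0]
    - [0,10,0,10,0]
    - [0,0,0,40,0]
    - [0,0,10,40,0]
    - [0,-20,40,20,0]
    - [0,-20,40,0,0]
    - [0,0,0,0,0]
    - [0,0,0,0,0]
    - [0,0,0,0,0]

```text
time_s: 11.05
tool_pos: [0.5936, -0.0792, 0.2505]
eef_rot: [[0.107, -0.994, -0.009], [-0.994, -0.108, 0.033], [-0.034, 0.005, -0.999]]
contact_force: [0.4, 0.8, -0.6]
width: 0.0004
```

```bash
python3 - <<'E'
from p import *
import cv2
f=r.grab_frame('scene')['frame'];cv2.imwrite('pics/s6.png',cv2.resize(cv2.cvtColor(f,cv2.COLOR_RGB2BGR)[90:260,90:310],None,fx=3,fy=3,interpolation=cv2.INTER_CUBIC))
E
```

```text
t 11.05 tcp [ 0.5936 -0.0792  0.2505] r 0.0861 phi -70.6 toolx -83.8 F [ 0.4  0.8 -0.6]
```

View pics/s6.png

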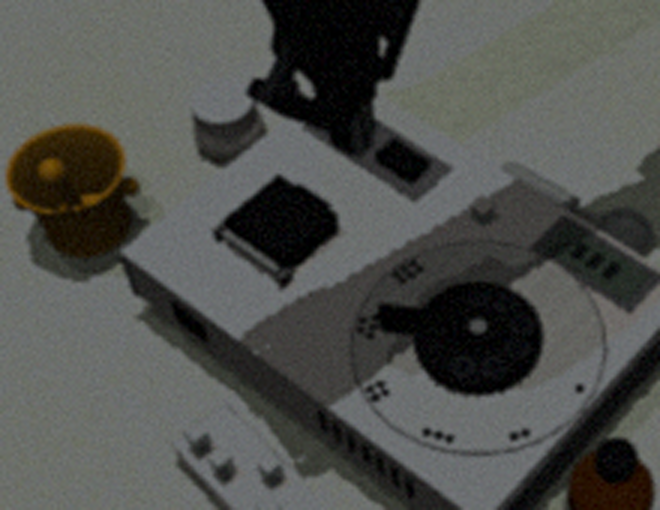

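Emit:
play_rows:
  steps:
    - [0,-25,-20,0,0]
    - [0,-30,-25,0,0]
    - [0,-30,-22,0,0]
    - [0,-20,-15,0,0]
    - [0,0,0,-30,0]
    - [0,0,0,-40,0]
    - [0,0,0,-30,0]
    - [0,0,0,-15,0]
    - [0,0,0,0,0]

```text
time_s: 12.0
tool_pos: [0.4843, -0.1799, 0.1287]
eef_rot: [[0.083, -0.996, -0.009], [-0.996, -0.084, 0.026], [-0.026, 0.007, -1.0]]
contact_force: [-0.2, 0.0, -0.1]
width: -0.0001
```

Emit:
play_rows:
  steps:
    - [0,1,15,0,0]
    - [0,0,3,0,0]
    - [0,0,0,-10,0]
    - [0,0,0,-10,0]
    - [0,0,0,-5,0]
    - [0,0,0,0,0]

```text
time_s: 12.6
tool_pos: [0.4869, -0.1681, 0.1034]
eef_rot: [[0.076, -0.997, -0.006], [-0.997, -0.076, 0.021], [-0.022, 0.005, -1.0]]
contact_force: [0.9, 0.3, -0.4]
width: 0.0
```

```bash
python3 - <<'E'
from p import *
import cv2
f=r.grab_frame('wrist')['frame'];cv2.imwrite('pics/w7.png',cv2.cvtColor(f,cv2.COLOR_RGB2BGR))
E
```

```text
t 12.6 tcp [ 0.4869 -0.1681  0.1034] r 0.1871 phi -114.7 toolx -85.6 F [ 0.9  0.3 -0.4]
```

View pics/w7.png

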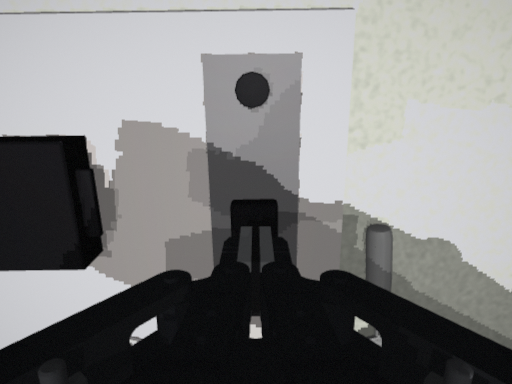

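Emit:
play_rows:
  steps:
    - [0,-1,4,-6,0]
    - [0,0,0,-4,0]
    - [0,0,0,-2,0]
    - [0,0,0,-2,0]
    - [0,0,0,-2,0]

```text
time_s: 13.15
tool_pos: [0.4866, -0.1642, 0.0875]
eef_rot: [[0.076, -0.997, -0.004], [-0.997, -0.076, 0.021], [-0.021, 0.003, -1.0]]
contact_force: [-1.4, 0.4, 2.7]
width: -0.0003
```

Emit:
play_rows:
  steps:
    - [0,0,0,-2,0]
    - [0,0,0,-2,0]
    - [0,0,0,-2,0]

```text
time_s: 13.45
tool_pos: [0.4866, -0.1642, 0.0859]
eef_rot: [[0.076, -0.997, -0.004], [-0.997, -0.076, 0.021], [-0.021, 0.002, -1.0]]
contact_force: [-4.8, 2.9, 13.6]
width: -0.0002
```

Emit:
play_rows:
  steps:
    - [0,0,0,0,0]
    - [0,0,0,15,0]
    - [0,0,0,30,0]
    - [0,0,0,40,0]
    - [0,-30,0,40,0]
    - [0,-30,-35,20,0]
    - [0,-30,-35,0,0]
    - [0,-20,-40,0,0]
    - [0,-20,-40,0,0]
    - [0,0,-40,0,0]
    - [0,0,0,0,0]
    - [0,0,0,0,0]

```text
time_s: 14.65
tool_pos: [0.3515, -0.36, 0.2382]
eef_rot: [[0.081, -0.997, 0.004], [-0.997, -0.081, 0.014], [-0.014, -0.006, -1.0]]
contact_force: [0.0, 0.6, -0.2]
width: 0.0
```

```bash
python3 - <<'E'
from p import *
import cv2
f=r.grab_frame('top')['frame'];a=cv2.cvtColor(f,cv2.COLOR_RGB2BGR)[95:295,170:440];cv2.imwrite('pics/t8.png',cv2.resize(a,None,fx=2.9,fy=2.9,interpolation=cv2.INTER_CUBIC))
E
```

```text
t 14.65 tcp [ 0.3515 -0.36    0.2382] r 0.4203 phi -120.5 toolx -85.3 F [ 0.   0.6 -0.2]
```

View pics/t8.png

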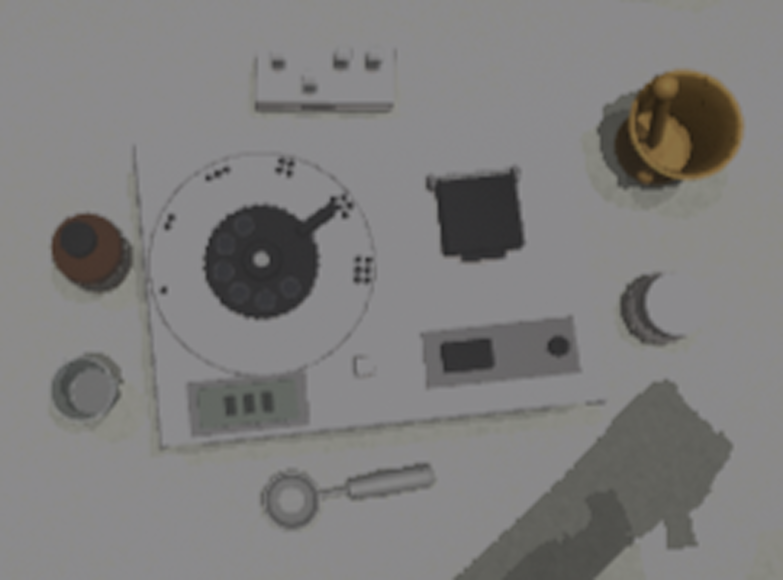

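The closing top view shows the tab (330,210) at the five dots (342,206) and the shield shut (480,215). The photometer, blank cuvette and all the bystanders are at the same pixels as in the first picture.

```bash
python3 -c "
from workcell import r
print(r.finish_job())"
```

```text
the job is handed in; nothing more can be done
None
```

I took the reading with the gripper shut, using fingertip pushes only, and handed the job in at about 14.7 s; no verdict was reported.

- **Filter wheel:** I pushed the tab round from two dots to five. The wrist, scene and closing top pictures all show it pointing at the five-dot mark.
- **Light shield:** I pushed it forward from behind and it fell shut. The pictures show it lying flat over the well, but I had no direct angle reading.
- **Read key:** I pressed it until the force rose to 13.6 N with the fingertip at z ≈ 0.086 m. That is well past the 4.5 N needed for full travel, so the key was fully down. I then let it up and withdrew the arm.
- **Everything else:** In the last top view the photometer, blank cuvette and bystanders are at the same pixels as at the start. The zero key was not touched. The sample cuvette is hidden under the shield, so I could not see it.

The scene and wrist cameras put the photometer 4–9 mm lower than the stated heights, and the top camera about 3 mm. I kept to the stated heights, and the key bottomed at just the height they predict.

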